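# Load a cell into the sloping test fixture, close the cover and clamp it

### The job

Lay the long battery cell from the green cradle down in the one empty channel of the sloping test fixture, flat on the channel floor between its ribs, and let go of it. Then swing the clear cover down until it is fully closed, without slamming it, and after that press the handle of the toggle clamp down until it snaps over and stays. Leave every other cell and everything else on the bench where it is.

Things in the scene. Friction and masses are not known exactly. Their poses are not given: they have to be found in the camera images.
- cell: The cell to load: long cylindrical cell, blue wrap, 40 mm diameter, 120 mm long, about 0.34 kg, lying level in one of the two places of the green cradle. Origin at its centre (32 mm above the table at the start); its x axis runs along the cylinder, both ends alike. It may turn about its own axis.
- cell_short: Not to be touched: cell of the same wrap and 40 mm diameter but only 80 mm long, lying in the cradle's other place, 72 mm to the side of the long cell. Origin at its centre, x along the cylinder.
- cradle: Green plastic cradle, fixed, 150 (x) x 156 (y) x 12 mm plate with low ribs 8 mm high that hold two cells lying along its x axis at y = +36 and -36 mm. The ribs sit 22 to 38 mm either side of a cell's middle, so the middle is free for fingers. Origin at the centre of its underside, on the table.
- fixture: Sloping test fixture, fixed, foot 170 (x) x 256 (y) mm. Origin under the foot's centre, x level; it points roughly to the robot's right (-y), y away from the robot. White bed rises towards +x at 30 degrees, its surface 75 mm above the origin. Three channels up the slope at y = -72, 0, +72 mm; two hold cells. Side cheeks at y = +-124 mm, 12 mm high; corner posts 42 mm (front), 54 mm (rear).
- bay: The empty channel (which one varies). Origin where the loaded cell's centre belongs with its lower end at the front lip (24 mm high), 20 mm above the floor; 16 mm free play up the slope, then a rear lip 20 mm high. x up the slope, z square to the bed, y across. Ribs 8 mm high hold the cell 29 to 51 mm either side of its middle, 17 to 22 mm off its centre line; the middle is free for fingers.
- cell_in_1: Cell already in a channel, 40 x 120 mm, not to be disturbed. Origin at its centre, x along it.
- cell_in_2: Cell already in another channel, same size, not to be disturbed. Origin at its centre, x along it.
- cover (a joint): Angle of the cover: 0 fully closed (parallel to the bed), grows as it swings up and back, at most 2.6 rad; at 2.09 it stands upright. Stiff hinge: it stays where it is left. Moving it takes about 3 to 5 N near the free edge.
- cover_hinge (a point): Middle of the cover's hinge axis, at the fixture's high rear edge, 46 mm off the bed plane; axis parallel to the fixture's y. The cover is a flat clear panel in an aluminium frame, 258 mm wide, 8 mm thick, reaching 148 mm from the axis; closed, its faces lie 3 mm below and 5 mm above the axis, square to the bed.
- cover_tab (a point): Middle of the black pull tab (70 mm wide, 8 mm thick) at the middle of the cover's free front edge, 160 mm from the hinge axis; the tab reaches from 147 to 173 mm.
- clamp (a joint): Turn of the toggle clamp's handle: 0 open (handle 55 degrees above level), grows as it is pressed down, 0.87 clamped (5 degrees above level). A spring pushes it back up before about 0.44 and snaps it on down and holds it beyond; peak about 7 N at the grip.
- clamp_pivot (a point): Pivot of the clamp, on a post in front of the fixture's low edge (fixture x -125, y -75 mm, 105 mm above the table). Its axis is parallel to the fixture's y axis; the handle points outwards (fixture -x) and up. A thin 46 mm hold-down arm moves with it, up when open, down on the cover's front edge when clamped.
- clamp_grip (a point): Middle of the clamp handle's black round grip (20 mm thick, about 60 mm long), 80 mm from the pivot; the handle's end is 115 mm from the pivot.
- meter: Bystander: grey multimeter lying flat, 150 x 75 x 34 mm, origin under its centre.
- tape_roll: Bystander: roll of tape lying flat, 72 mm diameter, 24 mm high, origin under its centre.
- bottle: Bystander: white bottle, 60 mm diameter, 165 mm tall, origin under its centre.
- cell_stood: Bystander: short cell standing on end, 40 mm diameter, 82 mm tall, origin under its centre.
Things that resemble listed ones, but are neither listed nor needed, are in the scene too. What is shaped like the cell but red, turquoise or yellow is not meant.

How it is judged:
By the outcome, as a careful person would: the job done as asked, in the order asked, and still so for the second after the job is handed in, with the robot touching nothing.
It also fails if it takes over 72 s, if anything falls off the work surface, if the arm or the gripper's body presses on something with over 40 N, if the wrist force passes 120 N, or if a joint passes its speed limit or range.

### The arm

A 6-joint arm with a two-finger parallel gripper is mounted at the origin on the work surface. World frame = base frame: x ahead of the robot, y to its left, z up, the work surface at z = 0. Lengths are in mm, angles in rad, forces in N, time in s.
With the tool pointing down it reaches from about 275 to 1000 mm from the base axis. Payload 8.4 kg.
Tool frame: the origin (TCP) lies between the finger pads; the fingertips stand 17 mm ahead of it and the grasp point (between the pads) lies 2 mm behind it; z points along the fingers, y is the line along which they close (so a half turn about z gives the same grasp; the last joint's range is limited). The gripper opens to 85 mm and grips with 20 to 120 N. Pads are 22 mm wide; open, the fingers measure 114 mm over their backs; the gripper's body (76 mm by 85 mm) begins 54 mm behind the grasp point. The pads swing forward as they close: fully open they stand 13 mm farther back than shut.
Start: joints at [1.346, 0.353, 1.633, -0, 1.155, -0.002], TCP at [138.099, 609.554, 248.281] pointing down, gripper open.
Joint ranges: [-2.63, 2.63], [-0.92, 2.1], [0.06, 2.66], [-1.3, 4.44], [0, 2.69], [-3.02, 3.02]. Speed limits (rad/s): [2.22, 2.22, 2.79, 3.14, 3.14, 3.14].

### API

Orientations are given as [roll, pitch, yaw] about the fixed x, y, z axes, in that order (R = Rz(yaw) Ry(pitch) Rx(roll)).
In Python, from rig import sense, grab_frame, sign_off gives the robot as it stands. The module is installed in compiled form; this text tells all that it offers.
- The arm moves only by the tool send_rows, never from a script. Its argument "moves" is a list that holds one entry, the list of rows, each a list of 7 numbers: the shift along the world's x, y, z in m, then the turn, a rotation vector about the world's x, y, z in rad, then the opening, from -1 (shut) to 1 (fully open). In form: [[[dx, dy, dz, rx, ry, rz, jaw], ...]]. A call has 1 to 10 rows; each row shifts and turns the commanded pose from where the row before left it; what a row does not reach is not made up. A row lasts 1/10 s, in which the tool goes at most 50 mm and 8.59 degrees, less where a joint would pass 70% of its speed; a pose out of reach is approached as far as the arm can. A call with a gripper value outside its range is refused whole. The fingers move at their own pace and stop on an object; "grip_force" is the grip in N (left out, the last holds). Time passes only in rows, so rows that do not move let the fingers close. It gives the time, the measured TCP pose, the force, the opening and the grip force at its end, in the units of the state.
- sense(): the state, without advancing time (a new reading comes with each control period).
- grab_frame(name): name is "side" or "top" or "wrist"; returns a dict with "img" (400x640x3 uint8, red, green, blue), "mtx" (3x3 intrinsics, pixels), "rvec" (rotation vector, rad) and "tvec" (3), from world to camera coordinates, as OpenCV has them; the wrist camera has in their place "T_tool_cam" (4x4, takes a point from camera to tool coordinates, whose origin is the TCP and whose axes are the flange's). Camera axes: x right, y down, z forward; pixel columns grow to the right and rows downward; lengths in mm; the calibration is good to about 2 mm. A picture is of the moment at which its call begins: read the wrist's pose just before it. There is no depth.
- sign_off(): hands the job in; it is judged then, once.
The state is a dict: "clock": time; "qpos": joint angles; "qvel": joint speeds; "joint_efforts": joint torques, N m; "eef_pos": TCP position; "tcp_rot": TCP orientation; "contact_force": force on the tool from outside, world axes, zero at the start; "wrist_torque": the same for the moment, N m; "opening": opening from 0.0 (shut) to 1.0 (fully open); "grasp_force": force on a finger pad.
Only numpy, scipy, OpenCV 4.12 (cv2) and the standard library are available. Lean on these libraries where they do the work, as an engineer would, in place of code of your own. Each camera call takes 0.05 s, during which the arm holds its last target. There are 200 camera calls.

## Working session

There is one attempt and no reset: what is moved stays moved. The work goes in short steps, Python scripts to look and compute and a tool call to move; the robot and the scene stay as the last step left them, time stands still between calls to the robot, and variables do not carry over. Pictures are saved under pics/ and viewed, at most 10 in all, crops included, and the job is handed in when it is done.

Besides the shell and the picture viewer there is one more tool, called after "Request:" as name(argument=value, ...) on one line, values as JSON. send_rows: Moves the arm, as the interface text tells. Its arguments: {"type":"object","properties":{"moves":{"type":"array"},"grip_force":{"type":"number"}},"required":["moves"]}

```bash
mkdir -p pics; cat > h.py <<'E'
import numpy as np,cv2
from rig import sense,grab_frame,sign_off
from scipy.spatial.transform import Rotation as R
def cam(n):
    s=sense();f=grab_frame(n);K=f["mtx"]
    if n=="wrist":
        T=np.eye(4);T[:3,:3]=R.from_euler('xyz',s["tcp_rot"]).as_matrix();T[:3,3]=s["eef_pos"]
        W=np.linalg.inv(T@f["T_tool_cam"]);Rm=W[:3,:3];t=W[:3,3]
    else: Rm=cv2.Rodrigues(np.array(f["rvec"],float))[0];t=np.array(f["tvec"],float).ravel()
    return f["img"],np.array(K),Rm,t
def ray(c,u,v):
    _,K,Rm,t=c;d=Rm.T@np.linalg.inv(K)@[u,v,1];return -Rm.T@t,d/np.linalg.norm(d)
def onz(c,u,v,z):
    o,d=ray(c,u,v);return o+d*(z-o[2])/d[2]
def tri(c1,p1,c2,p2):
    o1,d1=ray(c1,*p1);o2,d2=ray(c2,*p2)
    s=np.linalg.lstsq(np.c_[d1,-d2],o2-o1,rcond=None)[0];a=o1+d1*s[0];b=o2+d2*s[1];return (a+b)/2,np.linalg.norm(a-b)
def proj(c,P):
    _,K,Rm,t=c;q=(Rm@np.atleast_2d(P).T).T+t;q=(K@q.T).T;return q[:,:2]/q[:,2:]
E
python3 - <<'E'
from h import *
for n in("top","side"):
    c=cam(n);cv2.imwrite(f"pics/{n}0.png",c[0][:,:,::-1]);np.savez(f"{n}0.npz",i=c[0],K=c[1],R=c[2],t=c[3]);print(n,-c[2].T@c[3],c[2][2])
print(sense())
E
```

```text
top [ 438.96030777   48.89194911 1311.2779855 ] [ 0.10845718 -0.01430758 -0.99399816]
side [ 162.31649204 -638.68453102 1053.93032215] [ 0.33026749  0.54497379 -0.77066656]
{'clock': 0.1, 'qpos': array([ 1.34559645e+00,  3.53617577e-01,  1.63403294e+00, -2.76081970e-05,
        1.15519262e+00, -2.38977054e-03]), 'qvel': array([ 1.88707873e-03, -2.27463624e-03, -1.16500179e-03,  8.28436950e-05,
        6.18066577e-05,  2.21524547e-04]), 'joint_efforts': array([ 3.31933925e-04, -6.06357265e+01, -3.42818570e+01, -1.99857614e-04,
        3.97373893e-03,  5.41480870e-05]), 'eef_pos': array([138.02162571, 609.169531  , 247.62405249]), 'tcp_rot': array([-3.14034212e+00,  2.22556050e-05,  2.91879373e+00]), 'contact_force': array([-0.66554469,  0.11608015,  0.41932024]), 'wrist_torque': array([-0.052363  ,  0.00892052,  0.02246625]), 'grasp_force': 0.0, 'opening': 0.9993621426560245}
```

View pics/top0.png

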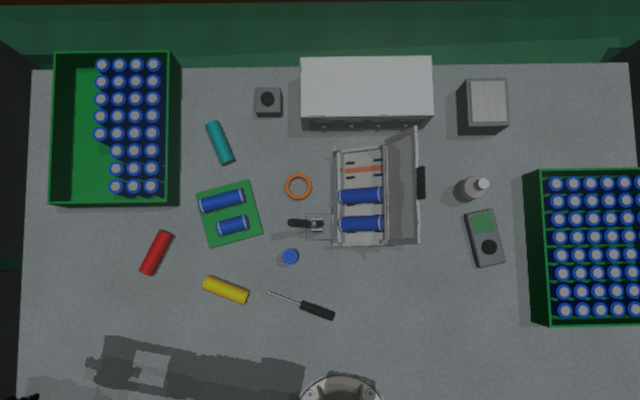

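View pics/side0.png

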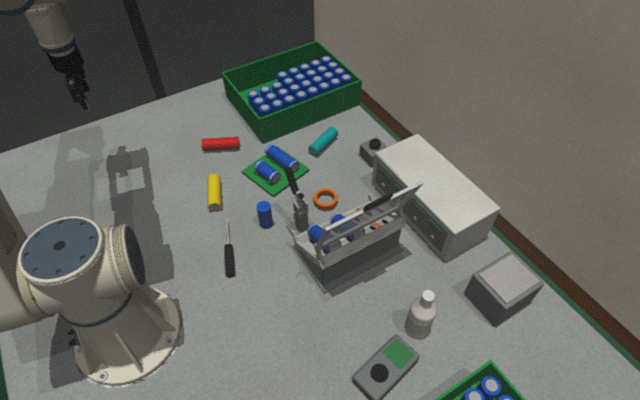

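The top view shows the green cradle at (230,213), with the long cell at (222,200) and the short one at (233,225). The fixture is at (365,195). Its far channel (orange strip, about (363,169)) is empty, the clamp handle is at (300,222) and the cover tab at (421,182). The side view shows the cover standing up and slightly back, with its tab at about (400,195).

```bash
cat >> h.py <<'E'
def load(n):
    z=np.load(n);return z['i'],z['K'],z['R'],z['t']
def blobs(img,lo,hi,box=None,amin=40):
    h=cv2.cvtColor(img,cv2.COLOR_RGB2HSV);m=cv2.inRange(h,np.array(lo),np.array(hi))
    if box: k=np.zeros_like(m);k[box[1]:box[3],box[0]:box[2]]=1;m=m*k
    cs=cv2.findContours(m,cv2.RETR_EXTERNAL,cv2.CHAIN_APPROX_NONE)[0]
    return [c for c in cs if cv2.contourArea(c)>amin]
E
python3 - <<'E'
from h import *
np.set_printoptions(precision=1,suppress=True)
c=load("top0.npz")
g=blobs(c[0],(50,80,40),(80,255,255),(185,170,270,255),200)
for b in g:
    bx=cv2.boxPoints(cv2.minAreaRect(b));P=np.array([onz(c,*p,12) for p in bx]);print("cradle",P[:,:2].tolist(),P.mean(0),[np.linalg.norm(P[i]-P[i-1]) for i in range(4)])
for b in blobs(c[0],(100,120,40),(125,255,255),(190,150,400,270)):
    r=cv2.minAreaRect(b);bx=cv2.boxPoints(r)
    z=32 if r[0][0]<270 else 89
    P=np.array([onz(c,*p,z) for p in bx]);print(r,P.mean(0),[np.linalg.norm(P[i]-P[i-1]) for i in range(4)],[np.degrees(np.arctan2(*(P[i]-P[i-1])[1::-1])) for i in(1,2)])
print("black")
for b in blobs(c[0],(0,0,0),(180,255,45),(270,130,440,260),20): r=cv2.minAreaRect(b);print(r)
i=c[0][115:260,270:440];cv2.imwrite("pics/c1.png",cv2.resize(i,None,fx=4.5,fy=4,interpolation=2)[:,:,::-1])
E
```

```text
cradle [[613.7100374776288, 386.0405268542213], [651.903079518117, 238.94731891973316], [500.93029547881355, 198.72235152717874], [463.90533636096575, 344.2416718749667]] [557.6 292.   12. ] [np.float64(155.52682326283627), np.float64(151.97078759013215), np.float64(156.23965412887418), np.float64(150.15565321412456)]
((289.5, 256.0), (14.0, 15.0), 90.0) [438.8 123.8  89. ] [np.float64(35.24917863670848), np.float64(38.03115314187133), np.float64(35.26174556741187), np.float64(37.91148893999808)] [np.float64(-91.06436407795708), np.float64(179.29031044546466)]
((231.58847045898438, 225.15771484375), (14.29604434967041, 24.382211685180664), 74.74488067626953) [523.4 280.7  32. ] [np.float64(38.30829619504421), np.float64(64.63318866786636), np.float64(38.38414982467216), np.float64(64.43903319829383)] [np.float64(-75.61040352653816), np.float64(-164.8858199182691)]
((359.5918273925781, 223.20448303222656), (15.111886024475098, 37.46748733520508), 87.61405944824219) [518.8 -56.2  89. ] [np.float64(38.65387181238021), np.float64(96.0965734637548), np.float64(38.70783784215593), np.float
[... 152 characters left out ...]
.37989807128906), 74.74488067626953) [589.9 310.5  32. ] [np.float64(38.469111712950664), np.float64(104.90227893244013), np.float64(38.59334409529908), np.float64(104.5872580868488)] [np.float64(-75.47897271513169), np.float64(-164.92476813644197)]
((359.15863037109375, 195.40345764160156), (14.28382396697998, 36.955238342285156), 85.2363510131836) [590.4 -57.   89. ] [np.float64(36.97863626516861), np.float64(95.41910191700228), np.float64(37.043220819718016), np.float64(95.11108772563216)] [np.float64(-86.17463825300108), np.float64(-177.02081897056883)]
black
((298.972412109375, 222.8310546875), (22.17314338684082, 7.14191198348999), 4.763641834259033)
((420.5, 182.5), (31.0, 7.0), 90.0)
```

View pics/c1.png

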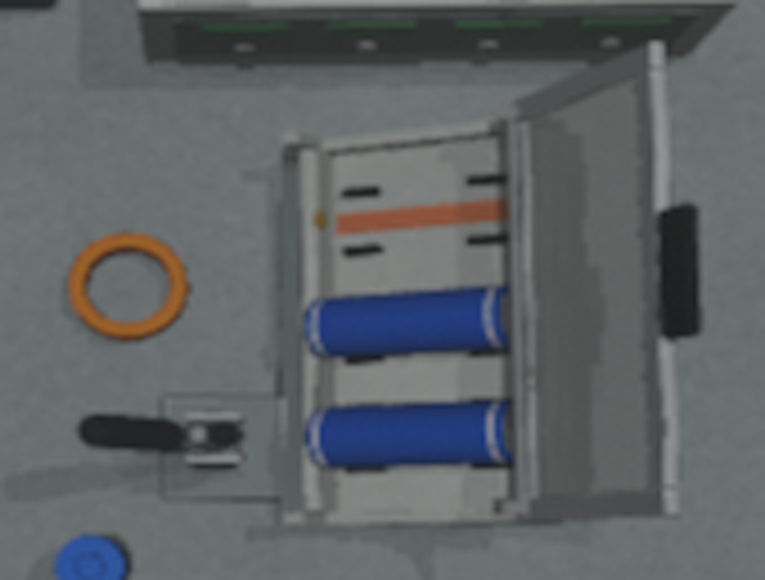

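The close-up confirms the picture: the empty bay carries the orange strip, from (337,222) to (505,210) in the crop. The cover leans back past upright and the clamp is open. The measured cradle is 156 x 151 mm against a stated 156 x 150, and the long cell is near (592,302). I'll move over the cradle now.

Request:
send_rows(moves=[[[0.038,-0.0256,0.007,0,0,-0.0906,1],[0.038,-0.0256,0.007,0,0,-0.0906,1],[0.038,-0.0256,0.007,0,0,-0.0906,1],[0.038,-0.0256,0.007,0,0,-0.0906,1],[0.038,-0.0256,0.007,0,0,-0.0906,1],[0.038,-0.0256,0.007,0,0,-0.0906,1],[0.038,-0.0256,0.007,0,0,-0.0906,1],[0.038,-0.0256,0.007,0,0,-0.0906,1],[0.038,-0.0256,0.007,0,0,-0.0906,1],[0.038,-0.0256,0.007,0,0,-0.0906,1]]])

```text
clock: 1.1
eef_pos: [519.3, 352.1, 318.3]
tcp_rot: [-3.141, -0.0, 2.009]
contact_force: [0.4, 0.8, -0.2]
opening: 0.999
grasp_force: 0.0
```

Request:
send_rows(moves=[[[0.037,-0.0255,0,0,0,-0.0906,1],[0.037,-0.0255,0,0,0,-0.0906,1],[0,0,0,0,0,0,1],[0,0,0,0,0,0,1]]])

```text
clock: 1.5
eef_pos: [592.3, 301.7, 317.5]
tcp_rot: [-3.14, -0.0, 1.83]
contact_force: [-0.7, 0.4, -0.6]
opening: 1.002
grasp_force: 0.0
```

```bash
python3 - <<'E'
from h import *
np.set_printoptions(precision=2,suppress=True)
s=sense();print(s["clock"],s["eef_pos"],s["tcp_rot"],s["qpos"])
print(grab_frame("wrist")["T_tool_cam"])
c=cam("wrist");print(c[1]);cv2.imwrite("pics/w1.png",c[0][:,:,::-1]);np.savez("w1.npz",i=c[0],K=c[1],R=c[2],t=c[3])
for b in blobs(c[0],(100,110,30),(125,255,255),None,300):
    r=cv2.minAreaRect(b);P=np.array([onz(c,*p,32) for p in cv2.boxPoints(r)]);print(r,P.mean(0),[np.linalg.norm(P[i]-P[i-1]) for i in(1,2)],[np.degrees(np.arctan2(*(P[i]-P[i-1])[1::-1])) for i in(1,2)])
E
```

```text
1.5 [592.33 301.74 317.45] [-3.14 -0.    1.83] [0.47 0.36 1.46 0.   1.32 0.21]
[[   0.     -0.95   -0.3    77.77]
 [   1.      0.     -0.     -0.44]
 [   0.     -0.3     0.95 -125.11]
 [   0.      0.      0.      1.  ]]
[[277.45   0.   324.69]
 [  0.   277.45 201.39]
 [  0.     0.     1.  ]]
((201.69070434570312, 251.27139282226562), (26.817529678344727, 51.15259552001953), 36.469234466552734) [430.34 115.33  32.  ] [np.float64(95.5193844066772), np.float64(41.94182034626126)] [np.float64(65.7351691317665), np.float64(-26.489726623194706)]
((276.5283203125, 173.84906005859375), (44.57524490356445, 26.38534927368164), 88.09085083007812) [522.99 274.6   32.  ] [np.float64(38.85523196144096), np.float64(68.17508037262031)] [np.float64(16.870249003350455), np.float64(-75.32597689297353)]
((325.0, 166.0), (72.0, 26.0), 90.0) [590.78 303.73  32.  ] [np.float64(37.332741602877945), np.float64(108.48465132202553)] [np.float64(14.972682184366537), np.float64(-74.20515086113417)]
((501.5, 67.0), (134.0, 275.0), 90.0) [787.18 491.87  32.  ] [np.float64(346.7741217221425), np.float64(173.86624554950754)] [np.float64(14.937447439245211), np.float64(-56.24063159071017)]
```

View pics/w1.png

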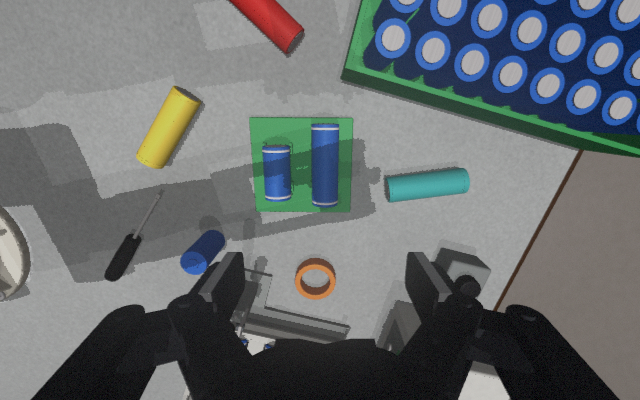

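The wrist view shows the long cell upright in the image at (325,166), so it is aligned with the tool, and it sits on the tool axis to within 2 mm. Before grasping I'll look at the fixture from square above the bed.

Request:
send_rows(moves=[[[0,-0.028,-0.006,0,0,-0.13,1],[0,-0.028,-0.006,0,0,-0.13,1],[0,-0.028,-0.006,-0.105,0,0,1],[0,-0.028,-0.006,-0.105,0,0,1],[0,-0.028,-0.006,-0.105,0,0,1],[0,-0.028,-0.006,-0.105,0,0,1],[0,-0.027,-0.006,-0.104,0,0,1],[0,0,0,0,0,0,1],[0,0,0,0,0,0,1],[0,0,0,0,0,0,1]]])

```text
clock: 2.6
eef_pos: [592.3, 109.0, 277.1]
tcp_rot: [3.141, 0.521, 1.572]
contact_force: [-0.1, 0.5, 0.4]
opening: 1.001
grasp_force: 0.0
```

```bash
python3 - <<'E'
from h import *
np.set_printoptions(precision=3,suppress=True)
s=sense();print(s["clock"],s["eef_pos"],s["tcp_rot"],s["qpos"])
c=cam("wrist");cv2.imwrite("pics/w2.png",c[0][:,:,::-1]);np.savez("w2.npz",i=c[0],K=c[1],R=c[2],t=c[3])
E
```

```text
2.6 [592.265 109.025 277.06 ] [3.141 0.521 1.572] [ 0.427  0.406  1.588 -0.478  1.4    0.569]
```

View pics/w2.png

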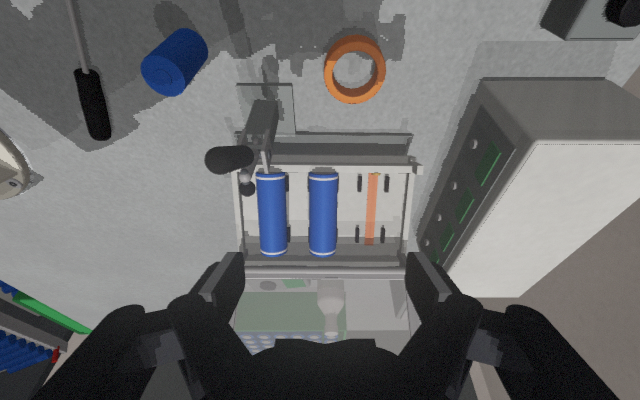

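The view is square to the bed. The ribs are the dark marks at about (360,183), (387,184), (357,234) and (382,235). The strip runs from (373,173) to (370,245), and the cells are at (272,214) and (323,213). Next I'll measure the bay from the ribs.

```bash
python3 - <<'E'
from h import *
np.set_printoptions(precision=1,suppress=True)
w=load("w2.npz");t=load("top0.npz")
def show(n,c,lo,hi,box,a):
    o=[]
    for b in blobs(c[0],lo,hi,box,a):
        r=cv2.minAreaRect(b);M=cv2.moments(b);o.append((M['m10']/M['m00'],M['m01']/M['m00']));print(n,np.array(o[-1]),np.array(r[1]),r[2],cv2.boundingRect(b))
    return o
show("rib w",w,(0,0,0),(180,255,80),(345,168,400,250),15)
show("rib t",t,(0,0,0),(180,255,75),(340,155,383,182),4)
show("or w",w,(5,90,90),(20,255,255),(350,160,400,255),50)
show("or t",t,(5,90,80),(20,255,255),(340,155,390,180),20)
show("bl w",w,(100,110,30),(125,255,255),(240,160,345,262),300)
show("bl t",t,(100,110,30),(125,255,255),(330,180,390,240),100)
E
```

```text
rib w [382.3 235.3] [ 3.8 14.1] 8.130102157592773 (380, 228, 5, 15)
rib w [356.8 235.2] [ 3. 15.] 0.0 (355, 227, 4, 16)
rib w [386.4 183.2] [15.  3.] 90.0 (385, 176, 4, 16)
rib w [359.3 183. ] [14.  3.] 90.0 (358, 176, 4, 15)
rib t [350.3 177.2] [1.8 7.1] 78.69007110595703 (347, 176, 8, 3)
rib t [379.3 173.8] [12.  8.] 90.0 (374, 169, 9, 13)
rib t [349.7 162.5] [1. 7.] 90.0 (346, 162, 8, 2)
rib t [379.  159.6] [5. 8.] 90.0 (374, 158, 9, 6)
or w [370.8 207.6] [10.5 72. ] 5.355824947357178 (365, 173, 15, 72)
or t [363.2 168.7] [ 4.8 36.5] 83.9909896850586 (345, 165, 37, 8)
bl w [322.5 215.2] [73. 27.] 90.0 (309, 179, 28, 74)
bl w [271.9 214.6] [72.9 27.6] 87.27368927001953 (257, 178, 30, 74)
bl t [359.6 223.3] [15.1 37.5] 87.61405944824219 (341, 215, 38, 17)
bl t [359.2 195.4] [15.1 37. ] 87.27368927001953 (341, 187, 38, 17)
```

```bash
python3 - <<'E'
from h import *
np.set_printoptions(precision=1,suppress=True)
w=load("w2.npz");t=load("top0.npz")
W=[(359.3,183),(386.4,183.2),(356.8,235.2),(382.3,235.3)]
for a,b in(((359.3,183),(350.3,177.2)),((386.4,183.2),(349.7,162.5)),((322.5,215.2),(359.4,195.4)),((271.9,214.6),(359.6,223.3))): print("tri",*tri(w,a,t,b))
obj=np.array([(-40,-19.5,-12),(-40,19.5,-12),(40,-19.5,-12),(40,19.5,-12)],float)
n,rv,tv,e=cv2.solvePnPGeneric(obj,np.array(W),w[1],None,flags=cv2.SOLVEPNP_IPPE)
for r,v,q in zip(rv,tv,e):
    Rb=w[2].T@cv2.Rodrigues(r)[0];print("pnp",w[2].T@(v.ravel()-w[3]),R.from_matrix(Rb).as_euler('xyz',degrees=True),q)
# rays onto 30deg plane through y0 with height; choose so rib spacing = 80 x 39
f=np.array([0,-np.cos(.5236),.5]);nrm=np.array([0,.5,np.cos(.5236)])
for h in(60,70,80,90,100):
    P=[]
    for p in W:
        o,d=ray(w,*p);q=np.array([590,-60,h]);P.append(o+d*((q-o)@nrm)/(d@nrm))
    P=np.array(P);m=P.mean(0);print(h,m,"ctr",m+12*nrm,np.linalg.norm(P[2]-P[0]),np.linalg.norm(P[3]-P[1]),np.linalg.norm(P[1]-P[0]),np.linalg.norm(P[3]-P[2]),"yaw",np.degrees(np.arctan2(*(P[2]+P[3]-P[0]-P[1])[1::-1])),np.degrees(np.arctan2(*(P[1]+P[3]-P[0]-P[2])[1::-1])))
E
```

```text
tri [642.7 -37.5  56.6] 1.4156663377953607
tri [681.9 -36.9  57.5] 1.9361571370771624
tri [589.  -56.5 101.1] 0.17490466526407214
tri [518.5 -55.4 100.8] 1.4821375613866452
pnp [660.1 -76.2  69.6] [145.6  11.2  -7.6] [30.4]
pnp [664.4 -78.1  74.3] [ 95.3 -13.7  28.1] [31.1]
60 [662.7 -79.7  71.4] ctr [662.7 -73.7  81.8] 83.76708627161672 83.64804706022977 39.959222588317665 39.88862035322541 yaw -90.56218792864686 -0.25194938180279
70 [661.2 -72.7  77.4] ctr [661.2 -66.7  87.8] 81.94497002023593 81.82852017050975 39.090022618360265 39.02095613538333 yaw -90.56218792864689 -0.2519493818027857
80 [659.6 -65.8  83.4] ctr [659.6 -59.8  93.7] 80.12285376885512 80.00899328078972 38.22082264840287 38.15329191754136 yaw -90.5621879286469 -0.25194938180286613
90 [658.1 -58.9  89.4] ctr [658.1 -52.9  99.7] 78.30073751747442 78.18946639106957 37.351622678445246 37.28562769969927 yaw -90.56218792864684 -0.2519493818027774
100 [656.5 -52.   95.4] ctr [656.5 -46.  105.7] 76.47862126609363 76.36993950134956 36.482422708487846 36.41796348185718 yaw -90.56218792864695 -0.2519493818028168
```

The bay origin comes out at about (661.5,-66,88), which agrees three ways: ribs, neighbour cells plus 72 mm, and bed height 75. Yaw is about -90.5°. The neighbours leave little room, so I'll keep the jaws at 60 mm. Now I'll go back to the cradle.

Request:
send_rows(moves=[[[0,0.0242,-0.005,0.087,0,0,0.41],[0,0.0242,-0.005,0.087,0,0,0.41],[0,0.0242,-0.005,0.087,0,0,0.41],[0,0.0242,-0.005,0.087,0,0,0.41],[0,0.0242,-0.005,0.087,0,0,0.41],[0,0.0242,-0.005,0.087,0,0,0.41],[0,0.0242,-0.005,0,0,0.13,0.41],[0,0.0242,-0.005,0,0,0.128,0.41],[0,0,-0.04,0,0,0,0.41],[0,0,-0.04,0,0,0,0.41]]])

```text
clock: 3.65
eef_pos: [593.4, 303.1, 157.6]
tcp_rot: [3.136, -0.0, 1.831]
contact_force: [0.5, -0.0, -0.7]
opening: 0.702
grasp_force: 0.0
```

Request:
send_rows(moves=[[[0,0,-0.03,0,0,0,0.41],[0,0,0,0,0,0,0.41],[0,0,0,0,0,0,0.41]]])

```text
clock: 3.95
eef_pos: [592.6, 301.6, 127.4]
tcp_rot: [3.141, 0.001, 1.829]
contact_force: [0.2, -0.3, 0.6]
opening: 0.7
grasp_force: 0.0
```

```bash
python3 - <<'E'
from h import *
np.set_printoptions(precision=3,suppress=True)
s=sense();print(s["clock"],s["eef_pos"],s["tcp_rot"],s["opening"])
c=cam("wrist");cv2.imwrite("pics/w3.png",c[0][:,:,::-1])
for b in blobs(c[0],(100,110,30),(125,255,255),(200,60,450,330),300):
    r=cv2.minAreaRect(b);P=np.array([onz(c,*p,32) for p in cv2.boxPoints(r)]);print(np.array(r[0]),P.mean(0),[np.linalg.norm(P[i]-P[i-1]) for i in(1,2)],[np.degrees(np.arctan2(*(P[i]-P[i-1])[1::-1])) for i in(1,2)])
for b in blobs(c[0],(50,80,40),(80,255,255),(0,0,640,400),2000):
    P=np.array([onz(c,*p,12) for p in cv2.boxPoints(cv2.minAreaRect(b))]);print("cr",P.mean(0),[np.linalg.norm(P[i]-P[i-1]) for i in(1,2)])
E
```

```text
3.95 [592.611 301.565 127.354] [3.141 0.001 1.829] 0.6995437592519773
[237.121 221.441] [522.955 271.096  32.   ] [np.float64(41.410051687774505), np.float64(73.66981308782833)] [np.float64(19.18737743387842), np.float64(-75.05312826938476)]
[323.5 206.5] [591.455 300.531  32.   ] [np.float64(38.2334422477101), np.float64(114.76976565555356)] [np.float64(14.827342237749505), np.float64(-73.71389546556166)]
cr [552.88 291.31  12.  ] [np.float64(152.64824394527727), np.float64(148.30641711418056)]
cr [702.695 451.872  12.   ] [np.float64(44.808704716911734), np.float64(238.2776222122539)]
```

Request:
send_rows(moves=[[[-0.0005,0,-0.03,0,0,0,0.41],[0,0,-0.03,0,0,0,0.41],[0,0,-0.02,0,0,0,0.41],[0,0,-0.012,0,0,0,0.41],[0,0,0,0,0,0,0.41],[0,0,0,0,0,0,-0.3],[0,0,0,0,0,0,-0.3],[0,0,0,0,0,0,-0.3],[0,0,0,0,0,0,-0.3],[0,0,0,0,0,0,-0.3]]], grip_force=50)

```text
clock: 5.0
eef_pos: [592.6, 301.7, 36.4]
tcp_rot: [3.139, 0.001, 1.83]
contact_force: [-2.5, -0.9, 6.8]
opening: 0.449
grasp_force: 50.0
```

Request:
send_rows(moves=[[[0,0,0.02,0,0,0,-0.3],[0,0,0.04,0,0,0,-0.3],[0,0,0.04,0,0,0,-0.3],[0.009,-0.03,0.03,0,0,-0.09,-0.3],[0.01,-0.036,0.02,0,0,-0.09,-0.3],[0.01,-0.036,0.014,0,0,-0.088,-0.3],[0.01,-0.036,0,-0.09,0,0,-0.3],[0.01,-0.036,0,-0.09,0,0,-0.3],[0.01,-0.036,0,-0.09,0,0,-0.3],[0.01,-0.036,0,-0.09,0,0,-0.3]]])

```text
clock: 6.0
eef_pos: [661.3, 53.8, 199.7]
tcp_rot: [3.136, 0.365, 1.56]
contact_force: [0.1, 0.2, -3.2]
opening: 0.448
grasp_force: 51.3
```

Request:
send_rows(moves=[[[0,-0.032,0,-0.09,0,0,-0.3],[0,-0.032,0,-0.0736,0.005,0,-0.3],[0,-0.03,0,0,0,0,-0.3],[0,0,0,0,0,0,-0.3],[0,0,0,0,0,0,-0.3],[0,0,0,0,0,0,-0.3]]])

```text
clock: 6.6
eef_pos: [660.9, -38.2, 198.8]
tcp_rot: [3.141, 0.525, 1.562]
contact_force: [-0.2, -0.2, -3.1]
opening: 0.451
grasp_force: 51.2
```

```bash
python3 - <<'E'
from h import *
np.set_printoptions(precision=3,suppress=True)
s=sense();print(s["clock"],s["eef_pos"],s["tcp_rot"],s["opening"],s["qpos"],s["contact_force"])
c=cam("wrist");cv2.imwrite("pics/w4.png",c[0][:,:,::-1]);np.savez("w4.npz",i=c[0],K=c[1],R=c[2],t=c[3])
for n in("top","side"):
    d=cam(n);np.savez(f"{n}1.npz",i=d[0],K=d[1],R=d[2],t=d[3])
E
```

```text
6.6 [660.861 -38.186 198.791] [3.141 0.525 1.562] 0.4509359307806898 [ 0.184  0.519  1.598 -0.557  1.194  0.447] [-0.162 -0.164 -3.124]
```

View pics/w4.png

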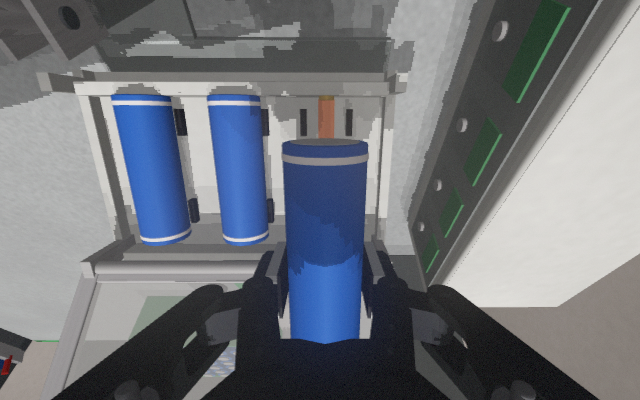

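The cell hangs in the tool with its lower end face near (325,143). The bay's lower ribs are at (303,122) and (349,122), and the strip is centred at 327 between them. I'll check the alignment numerically.

```bash
python3 - <<'E'
from h import *
np.set_printoptions(precision=1,suppress=True)
c=load("w4.npz");T=R.from_euler('xyz',[3.141,.525,1.562]).as_matrix();p=np.array([660.9,-38.2,198.8])
tx,ty,tz=T.T;print(tx,ty,tz)
for k in(-2,0,4.4,8): 
    e=p+k*tz+60*tx;print(k,"end centre,top,bot,right",proj(c,[e,e-20*tz,e+20*tz,e+20*ty]))
print("cellw left/right at end-", proj(c,[p+4.4*tz+60*tx+s*20*ty for s in(-1,1)]))
b=np.array([661.5,-66,88]);f=np.array([-.0087,-.866,.5]);n=np.array([0,.5,.866]);y=np.cross(n,f)
print("ribs pred (303,122)(349,122):",proj(c,[b-40*f-s*19.5*y-14*n for s in(1,-1)]))
print("strip low-end",proj(c,[b-50*f-20*n,b-30*f-20*n]))
print("cells low end centre top edge, pred (141,96),(234,97):",proj(c,[b-60*f+20*n-s*72*y for s in(2,1)]),"ctr upper (166,242),(246,240)",proj(c,[b+60*f+20*n-s*72*y for s in(2,1)]))
for q in blobs(c[0],(0,0,0),(180,255,60),(290,100,365,138),20): print("rib",cv2.boundingRect(q))
for q in blobs(c[0],(5,90,90),(20,255,255),(300,90,360,140),20): print("or",cv2.boundingRect(q))
for q in blobs(c[0],(100,110,30),(125,255,255),(100,80,278,250),300): print("blue",cv2.boundingRect(q),cv2.minAreaRect(q))
E
```

```text
[ 0.   0.9 -0.5] [ 1. -0.  0.] [-0.  -0.5 -0.9]
-2 end centre,top,bot,right [[326.2 155.9]
 [326.4 163.6]
 [326.  150.3]
 [371.2 155.9]]
0 end centre,top,bot,right [[326.1 155.3]
 [326.4 162.7]
 [325.9 149.8]
 [370.5 155.3]]
4.4 end centre,top,bot,right [[326.1 153.9]
 [326.3 160.9]
 [325.9 148.8]
 [369.  153.9]]
8 end centre,top,bot,right [[326.  152.9]
 [326.3 159.5]
 [325.9 148. ]
 [367.9 152.9]]
cellw left/right at end- [[283.1 153.9]
 [369.  153.9]]
ribs pred (303,122)(349,122): [[303.9 121.5]
 [349.  121.5]]
strip low-end [[326.5 109.4]
 [326.4 132.9]]
cells low end centre top edge, pred (141,96),(234,97): [[128.4  93.8]
 [227.4  94. ]] ctr upper (166,242),(246,240) [[158.1 243.7]
 [242.  243.9]]
rib (346, 110, 6, 25)
rib (301, 109, 6, 26)
or (318, 96, 16, 42)
blue (208, 105, 61, 133) ((238.4669952392578, 170.53807067871094), (133.9444580078125, 51.72535705566406), 85.91438293457031)
blue (113, 105, 77, 133) ((154.34616088867188, 167.73077392578125), (138.8502197265625, 56.87368392944336), 78.69007110595703)
```

```bash
python3 - <<'E'
from h import *
np.set_printoptions(precision=1,suppress=True)
c=load("w4.npz");i=c[0]
for r in range(130,172): print(r,i[r,325],i[r,300], end=' | ' if r%3 else '\n')
T=R.from_euler('xyz',[3.141,.525,1.562]).as_matrix();p=np.array([660.9,-38.2,198.8]);tx,ty,tz=T.T
for L in(60,63,66,69):
  print(L,proj(c,[p+k*tz+L*tx for k in(-15.6,4.4,24.4)])[:,1])
E
```

```text
130 [150 100  82] [81 79 78] | 131 [145  94  74] [85 80 83] | 132 [148  98  80] [83 84 84]
133 [146  97  79] [82 81 83] | 134 [146  98  79] [94 94 94] | 135 [145  94  74] [97 96 96]
136 [146  94  76] [110 110 107] | 137 [145 100  83] [128 127 126] | 138 [106  94  90] [123 121 120]
139 [94 89 89] [100  99  99] | 140 [90 91 90] [91 89 91] | 141 [91 90 90] [94 94 95]
142 [93 90 92] [92 91 95] | 143 [87 88 88] [90 87 92] | 144 [93 92 95] [ 84  90 102]
145 [ 72  79 100] [51 62 98] | 146 [48 59 98] [ 53  65 107] | 147 [ 54  70 111] [ 53  69 111]
148 [ 59  74 119] [ 52  66 110] | 149 [ 57  74 120] [ 51  68 111] | 150 [ 55  71 116] [ 55  67 111]
151 [ 54  71 116] [ 46  64 107] | 152 [ 57  74 116] [ 55  70 113] | 153 [ 58  70 116] [ 48  64 108]
154 [ 54  70 117] [ 53  68 112] | 155 [ 50  67 115] [ 51  68 111] | 156 [ 48  67 114] [ 72  80 113]
157 [ 67  81 118] [134 130 131] | 158 [127 126 136] [140 135 135] | 159 [145 140 141] [139 133 134]
160 [145 139 139] [140 136 136] | 161 [147 140 142] [141 136 138] | 162 [147 141 140] [137 132 134]
163 [146 140 140] [135 131 134] | 164 [144 140 142] [108 111 127] | 165 [118 120 135] [ 54  69 114]
166 [ 54  71 117] [ 51  66 111] | 167 [ 49  70 115] [ 48  64 109] | 168 [ 54  69 116] [ 51  64 111]
169 [ 50  65 114] [ 52  68 112] | 170 [ 51  70 117] [ 45  62 109] | 171 [ 51  69 114] [ 48  65 109]
60 [160.9 153.9 148.8]
63 [153.3 147.4 143.1]
66 [145.5 140.8 137.3]
69 [137.7 134.1 131.4]
```

```bash
python3 - <<'E'
from h import *
i=load("w4.npz")[0][80:350,230:420];a=cv2.resize(i,None,fx=2.2,fy=2.2,interpolation=2)
j=load("side1.npz")[0][150:290,250:450];b=cv2.resize(j,(380,266),interpolation=2)
a=cv2.copyMakeBorder(a,0,600-a.shape[0],0,0,0) if a.shape[0]<600 else a[:600]
b=cv2.copyMakeBorder(b,0,600-266,0,0,cv2.BORDER_CONSTANT)
cv2.imwrite("pics/c5.png",np.hstack([a,b])[:, :, ::-1])
E
```

```text
(no output)
```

View pics/c5.png

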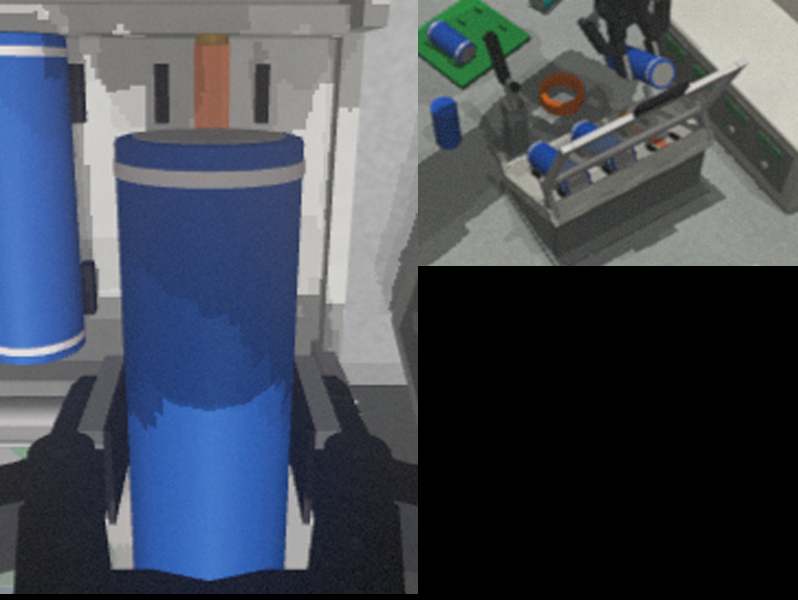

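The held cell's rims at rows 138 and 145 put its centre about 5 mm towards the lower end from the TCP, so I'll allow for that. I'll shift along the slope and descend square to the bed.

Request:
send_rows(moves=[[[0.0005,0.0163,-0.0094,0,0,0,-0.3],[0,-0.015,-0.026,0,0,0,-0.3],[0,-0.015,-0.026,0,0,0,-0.3],[0,-0.0075,-0.013,0,0,0,-0.3],[0,-0.005,-0.0087,0,0,0,-0.3],[0,-0.005,-0.0087,0,0,0,-0.3],[0,-0.0025,-0.0043,0,0,0,-0.3],[0,0,0,0,0,0,-0.3],[0,0,0,0,0,0,-0.3]]])

```text
clock: 7.65
eef_pos: [661.6, -72.3, 102.8]
tcp_rot: [3.141, 0.526, 1.562]
contact_force: [0.5, 0.4, -1.9]
opening: 0.45
grasp_force: 51.5
```

```bash
python3 - <<'E'
from h import *
s=sense();print(s["clock"],s["eef_pos"],s["tcp_rot"],s["contact_force"])
c=cam("wrist");i=c[0][60:360,60:460];b=cv2.resize(i,None,fx=1.9,fy=1.9,interpolation=2);cv2.imwrite("pics/w6.png",b[:,:,::-1])
E
```

```text
7.65 [661.5730058  -72.32175716 102.79937632] [3.14084593 0.52550409 1.56240233] [ 0.51772979  0.42619081 -1.87793932]
```

View pics/w6.png

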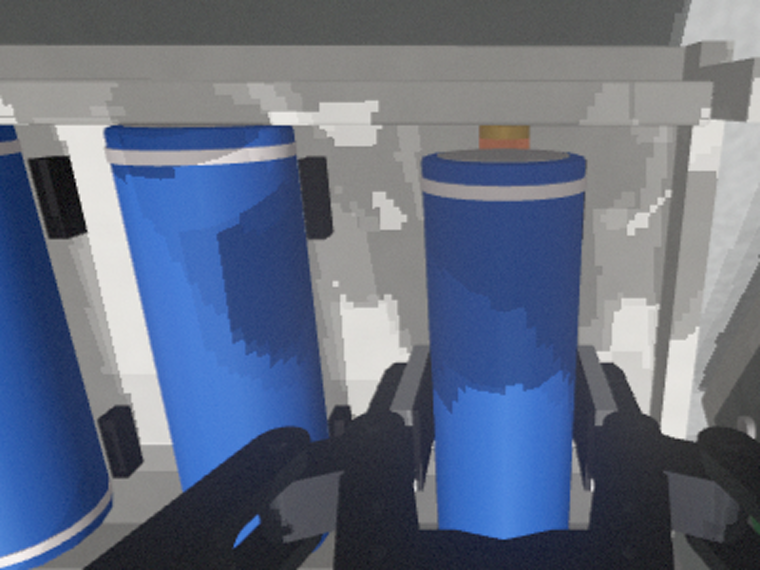

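The cell is over the bay between the neighbour and the cheek, and its end clears the front lip (crop row 155 against 125). I'll lower the last few millimetres gently.

Request:
send_rows(moves=[[[0,-0.001,-0.0017,0,0,0,-0.3],[0,-0.001,-0.0017,0,0,0,-0.3],[0,0,0,0,0,0,-0.3]]])

```text
clock: 8.0
eef_pos: [661.7, -72.9, 101.8]
tcp_rot: [3.139, 0.525, 1.561]
contact_force: [-8.9, 13.7, 21.6]
opening: 0.451
grasp_force: 54.2
```

Request:
send_rows(moves=[[[0,-0.0005,-0.0009,0,0,0,-0.3],[0,0,0,0,0,0,-0.3],[0,0,0,0,0,0,-0.3]]])

```text
clock: 8.3
eef_pos: [661.7, -73.0, 101.8]
tcp_rot: [3.139, 0.525, 1.561]
contact_force: [-11.4, 17.6, 28.5]
opening: 0.452
grasp_force: 55.1
```

Contact came about 4 mm higher than my estimate, with some side force. I'll ease off and check whether the cell is on the floor or riding a rib, using the outlines of the held cell and its neighbour.

Request:
send_rows(moves=[[[0,0.001,0.0017,0,0,0,-0.3],[0,0,0,0,0,0,-0.3]]])

```text
clock: 8.5
eef_pos: [661.7, -72.9, 101.9]
tcp_rot: [3.14, 0.525, 1.562]
contact_force: [-5.9, 9.5, 15.1]
opening: 0.449
grasp_force: 53.3
```

```bash
python3 - <<'E'
from h import *
np.set_printoptions(precision=1,suppress=True)
s=sense();print(s["eef_pos"],s["tcp_rot"],s["contact_force"],s["wrist_torque"])
c=cam("wrist");np.savez("w7.npz",i=c[0],K=c[1],R=c[2],t=c[3])
T=R.from_euler('xyz',s["tcp_rot"]).as_matrix();p=np.array(s["eef_pos"]);tx,ty,tz=T.T;o=-c[2].T@c[3]
h=cv2.cvtColor(c[0],cv2.COLOR_RGB2HSV);m=cv2.inRange(h,np.array((100,110,30)),np.array((125,255,255)))
# cross-section fit: per row, edges -> for cylinder along tx: angle of rays about tx axis
for row in range(165,235,10):
    xs=np.where(m[row]>0)[0];runs=np.split(xs,np.where(np.diff(xs)>2)[0]+1)
    for r in runs:
        if len(r)<40: continue
        A=[]
        for u in(r[0]-.5,r[-1]+.5):
            d=ray(c,u,row)[1];A.append(np.arctan2(d@ty,d@tz))
        a=(A[1]-A[0])/2;mid=sum(A)/2;D=20/np.sin(abs(a))
        q=o+D*(np.sin(mid)*ty+np.cos(mid)*tz)-p
        print(row,r[0],r[-1],"rel TCP lateral %.1f depth %.1f"%(q@ty,q@tz))
E
```

```text
[661.7 -72.9 101.9] [3.1 0.5 1.6] [-5.9  9.5 15.1] [ 0.4  0.9 -0.5]
165 0 74 rel TCP lateral -220.9 depth 87.4
165 120 216 rel TCP lateral -73.9 depth 6.4
175 0 77 rel TCP lateral -211.8 depth 77.7
175 123 217 rel TCP lateral -74.4 depth 7.7
175 284 366 rel TCP lateral -0.5 depth 7.4
185 0 80 rel TCP lateral -203.4 depth 68.6
185 125 219 rel TCP lateral -73.4 depth 6.2
185 284 365 rel TCP lateral -0.7 depth 7.6
195 0 82 rel TCP lateral -198.5 depth 62.6
195 127 220 rel TCP lateral -73.5 depth 6.1
195 285 365 rel TCP lateral -0.4 depth 7.7
205 0 85 rel TCP lateral -191.1 depth 54.6
205 129 221 rel TCP lateral -73.6 depth 6.1
205 285 364 rel TCP lateral -0.7 depth 7.8
215 0 88 rel TCP lateral -184.1 depth 47.2
215 132 222 rel TCP lateral -74.2 depth 7.3
215 286 363 rel TCP lateral -0.7 depth 9.6
225 0 91 rel TCP lateral -177.6 depth 40.2
225 134 223 rel TCP lateral -74.2 depth 7.3
225 286 363 rel TCP lateral -0.7 depth 8.1
```

The held cell is as deep as its neighbour (7.6 mm against about 6.7), so it is on the floor. It sits about 1 mm too far in +x, which matches the side force. I'll correct that and let go.

Request:
send_rows(moves=[[[-0.001,0.0003,0.0005,0,0,0,-0.3],[0,0,0,0,0,0,-0.3],[0,0,0,0,0,0,-0.3]]])

```text
clock: 8.85
eef_pos: [661.6, -72.9, 101.9]
tcp_rot: [3.138, 0.525, 1.562]
contact_force: [-0.7, 6.4, 9.6]
opening: 0.448
grasp_force: 52.5
```

Request:
send_rows(moves=[[[0,0,0,0,0,0,0.0],[0,0,0,0,0,0,0.2],[0,0,0,0,0,0,0.35],[0,0,0,0,0,0,0.35],[0,0,0,0,0,0,0.35]]])

```text
clock: 9.35
eef_pos: [660.0, -73.9, 99.9]
tcp_rot: [-3.141, 0.526, 1.563]
contact_force: [0.3, -0.7, -0.3]
opening: 0.677
grasp_force: 0.0
```

Request:
send_rows(moves=[[[0,0.005,0.0087,0,0,0,0.35],[0,0.01,0.0173,0,0,0,0.35],[0,0.015,0.026,0,0,0,0.35],[0,0.02,0.035,0,0,0,0.35],[0,0.02,0.035,0,0,0,0.35],[0,0.02,0.035,0,0,0,0.35],[0,0.02,0.02,0,0,0,0.35],[0,0.02,0,0,0,0,0.35],[0,0,0,0,0,0,0.35],[0,0,0,0,0,0,0.35]]])

```text
clock: 10.35
eef_pos: [659.5, 56.6, 275.8]
tcp_rot: [-3.139, 0.526, 1.565]
contact_force: [0.2, -0.7, 0.3]
opening: 0.675
grasp_force: 0.0
```

```bash
python3 - <<'E'
from h import *
np.set_printoptions(precision=1,suppress=True)
s=sense();print(s["clock"],s["eef_pos"],s["tcp_rot"],s["contact_force"])
c=cam("wrist");np.savez("w8.npz",i=c[0],K=c[1],R=c[2],t=c[3])
T=cam("top");S=cam("side");np.savez("top2.npz",i=T[0],K=T[1],R=T[2],t=T[3]);np.savez("side2.npz",i=S[0],K=S[1],R=S[2],t=S[3])
a=c[0][80:400,60:560];b=S[0][130:300,250:450];b=cv2.resize(b,(300,255));b=cv2.copyMakeBorder(b,0,320-255,0,0,cv2.BORDER_CONSTANT)
cv2.imwrite("pics/w8.png",np.hstack([a,b])[:,:,::-1])
E
```

```text
10.35 [659.5  56.6 275.8] [-3.1  0.5  1.6] [ 0.2 -0.7  0.3]
```

View pics/w8.png

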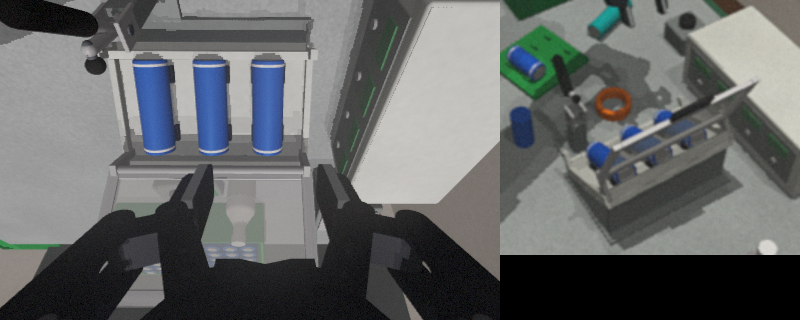

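All three cells now lie level with each other in their channels: crop rows 60 to 153, at columns 155, 210 and 268. The rest of the scene is unchanged. Next I'll locate the tab, hinge and clamp.

```bash
python3 - <<'E'
from h import *
from scipy.optimize import brentq
np.set_printoptions(precision=1,suppress=True)
t=load("top0.npz");s=load("side0.npz");w=load("w2.npz")
def pts(c,box,v=45,a=20):
    o=[]
    for b in blobs(c[0],(0,0,0),(180,255,v),box,a): r=cv2.minAreaRect(b);o.append(r[0]);print(np.array(r[0]),np.array(r[1]),r[2])
    return o
print("top");tp=pts(t,(270,130,440,260));print("side tab");sp=pts(s,(350,180,430,225));print("side handle");hp=pts(s,(280,160,305,200));
for p in sp: 
    T,e=tri(t,(420.5,182.5),s,p);print("tab",T,e)
    F=np.array([590.5-T[0],-83-T[1],T[2]]);print("fix xz",F)
    g=lambda h:np.hypot(*(np.array([F[1],F[2]])-np.array([h*.866-23,75+h*.5+39.84])))-160
    for a,b in((0,99),(99,250)):
        try:
            h=brentq(g,a,b);H=np.array([h*.866-23,75+h*.5+39.84]);d=np.array([F[1],F[2]])-H;print("h",h,"hinge world y,z",-83-H[0],H[1],"angle",np.pi+.5236-np.arctan2(d[1],d[0]))
        except Exception as e: print(a,b,g(a),g(b))
for p in hp: print("grip",*tri(t,(298.97,222.8),s,p))
print("expect grip near",[515,42+80*np.cos(.96),105+80*np.sin(.96)], "pivot proj",proj(t,[515,42,105]),proj(s,[515,42,105]))
# hinge line in views: predicted projections
for h in(85,95,105,115):
    H=np.array([590.5,-83-(h*.866-23),75+h*.5+39.84]);print(h,H,proj(t,H),proj(w,H),proj(s,H))
E
```

```text
top
[299.  222.8] [22.2  7.1] 4.763641834259033
[420.5 182.5] [31.  7.] 90.0
side tab
[377.9 201.8] [ 4.  31.3] 63.43495178222656
side handle
[291.6 179.9] [26.2  5.9] 70.70995330810547
tab [ 589.9 -170.7  299.8] 0.029420628634291183
fix xz [  0.6  87.7 299.8]
h 67.4596348873873 hinge world y,z -118.42004381247739 148.56981744369364 angle 2.427552994124115
99 250 -22.277821795521646 -38.443038757572026
grip [517.6  95.8 162.1] 0.08152861923387793
expect grip near [515, np.float64(87.88159888579654), np.float64(170.53532546407985)] pivot proj [[321.3 225. ]] [[301.7 207.3]]
85 [ 590.5 -133.6  157.3] [[393.  191.3]] [[323.5 279.1]] [[363.7 228.9]]
95 [ 590.5 -142.3  162.3] [[396.8 191. ]] [[323.5 285. ]] [[365.9 230.1]]
105 [ 590.5 -150.9  167.3] [[400.8 190.7]] [[323.5 290.9]] [[368.1 231.4]]
115 [ 590.5 -159.6  172.3] [[404.7 190.3]] [[323.5 296.7]] [[370.4 232.7]]
```

The hinge is at about y=-119, z=149, supported by the wrist row 270 and top column 388. The cover is at about 2.43 rad, and the tab at (590,-171,300). I'll go up and over, behind the cover, with the jaws shut.

Request:
send_rows(moves=[[[0,0,0.035,0.0876,0,0,-1],[0,0,0.035,0.0876,0,0,-1],[0,0,0.035,0.0876,0,0,-1],[-0.01,-0.039,0,0.0876,0,0,-1],[-0.01,-0.039,0,0.0876,0,0,-1],[-0.01,-0.04,0,0.0876,0,0,-1],[-0.01,-0.04,0,0,0,0,-1],[-0.01,-0.04,0,0,0,0,-1],[-0.01,-0.04,0,0,0,0,-1],[-0.01,-0.04,0,0,0,0,-1]]], grip_force=40)

```text
clock: 11.5
eef_pos: [588.8, -224.2, 381.5]
tcp_rot: [-3.136, -0.0, 1.563]
contact_force: [-0.0, 0.6, -0.9]
opening: -0.002
grasp_force: 0.0
```

Request:
send_rows(moves=[[[0,0,0,0,0,0,-1],[0,0,0,0,0,0,-1],[0,0,0,0,0,0,-1]]])

```text
clock: 11.8
eef_pos: [590.0, -221.3, 381.7]
tcp_rot: [-3.137, -0.001, 1.564]
contact_force: [-1.0, -0.4, 0.1]
opening: 0.0
grasp_force: 0.0
```

Request:
send_rows(moves=[[[0,-0.004,-0.025,0,0,0,-1],[0,0,-0.025,0,0,0,-1],[0,0,-0.024,0,0,0,-1],[0,0,0,0,0,0,-1]]])

```text
clock: 12.2
eef_pos: [588.8, -223.8, 304.6]
tcp_rot: [-3.132, -0.002, 1.566]
contact_force: [0.5, -0.7, -0.3]
opening: -0.003
grasp_force: 0.0
```

```bash
python3 - <<'E'
import numpy as np
H=np.array([-119.3,149.1]);prev=None
for b in np.arange(1.9,-.53,-.1).tolist()+[-.5236]:
    d=np.array([np.cos(b),np.sin(b)]);n=np.array([-d[1],d[0]]);C=H+155*d+5*n
    T=C+[-11*np.clip(b/.4,-1,1),17]
    print("%.2f"%b,T.round(0),None if prev is None else (T-prev).round(1));prev=T
from rig import sense;s=sense();print(s["clock"],s["eef_pos"],s["contact_force"])
E
```

```text
1.90 [-185.  311.] None
1.80 [-170.  316.] [14.8  4.8]
1.70 [-155.  319.] [15.2  3.3]
1.60 [-140.  321.] [15.4  1.7]
1.50 [-124.  321.] [15.5  0.2]
1.40 [-109.  320.] [15.4 -1.4]
1.30 [-94. 317.] [15.2 -2.9]
1.20 [-79. 312.] [14.9 -4.4]
1.10 [-64. 307.] [14.3 -5.9]
1.00 [-51. 299.] [13.7 -7.3]
0.90 [-38. 291.] [12.9 -8.6]
0.80 [-26. 281.] [12.  -9.8]
0.70 [-15. 270.] [ 10.9 -11. ]
0.60 [ -5. 258.] [  9.8 -12. ]
0.50 [  3. 245.] [  8.5 -12.9]
0.40 [ 11. 231.] [  7.2 -13.7]
0.30 [ 19. 217.] [  8.5 -14.4]
0.20 [ 26. 202.] [  7.1 -14.9]
0.10 [ 32. 187.] [  5.6 -15.2]
-0.00 [ 36. 171.] [  4.  -15.4]
-0.10 [ 38. 156.] [  2.5 -15.5]
-0.20 [ 39. 140.] [  0.9 -15.4]
-0.30 [ 39. 125.] [ -0.6 -15.1]
-0.40 [ 36. 110.] [ -2.1 -14.7]
-0.50 [30. 96.] [ -6.3 -14.2]
-0.52 [28. 93.] [-1.7 -3.2]
12.2 [ 588.78519362 -223.78662326  304.56375895] [ 0.53901719 -0.65950084 -0.27685394]
```

Request:
send_rows(moves=[[[0,0.014,0.002,0,0,0,-1],[0,0.014,0.003,0,0,0,-1],[0,0.014,0.003,0,0,0,-1],[0,0.014,0.003,0,0,0,-1],[0,0.013,0.003,0,0,0,-1],[0,0.015,0.002,0,0,0,-1],[0,0.0155,0,0,0,0,-1],[0,0.0155,-0.0015,0,0,0,-1],[0,0.015,-0.003,0,0,0,-1],[0,0,0,0,0,0,-1]]])

```text
clock: 13.2
eef_pos: [589.6, -93.4, 318.7]
tcp_rot: [-3.135, -0.001, 1.566]
contact_force: [0.2, -0.4, -0.5]
opening: -0.001
grasp_force: 0.0
```

```bash
python3 - <<'E'
from h import *
s=sense();print(s["clock"],s["eef_pos"],s["contact_force"])
S=cam("side");T=cam("top");np.savez("side3.npz",i=S[0],K=S[1],R=S[2],t=S[3]);np.savez("top3.npz",i=T[0],K=T[1],R=T[2],t=T[3])
H=np.array([590.5,-119.3,149.1])
for n,c in(("top",T),("side",S)):
    for b in blobs(c[0],(0,0,0),(180,255,45),(320,120,440,260) if n=="top" else (330,150,440,240),20): print(n,cv2.minAreaRect(b))
    for be in(1.4,1.3,1.2,1.1): print(be,proj(c,[590.5,H[1]+165*np.cos(be),H[2]+165*np.sin(be)]))
E
```

```text
13.2 [589.57090383 -93.40750879 318.65939248] [ 0.23680241 -0.42252747 -0.46485687]
top ((393.4599609375, 191.77999877929688), (12.445079803466797, 10.18233871459961), 8.130102157592773)
1.4 [[384.16370778 181.96555793]]
1.3 [[376.35535942 182.35162248]]
1.2 [[368.72862945 182.84409863]]
1.1 [[361.39121657 183.4343307 ]]
side ((360.0, 166.0), (32.0, 42.0), 90.0)
1.4 [[357.54305751 174.85663646]]
1.3 [[353.40301016 171.49394535]]
1.2 [[349.43182811 168.80862694]]
1.1 [[345.67287352 166.80988109]]
```

```bash
python3 - <<'E'
from h import *
for n,p in(("top",(420,182)),("side",(378,202))):
    a=load(n+"0.npz")[0];b=load(n+"3.npz")[0];print(n,a[p[1],p[0]],b[p[1],p[0]])
b=load("top3.npz")[0];print("row 215 (x~540) brightness cols 340-425 now/before");a=load("top0.npz")[0]
print(b[215,340:425:3].mean(1).astype(int).tolist());print(a[215,340:425:3].mean(1).astype(int).tolist())
E
```

```text
top [32 33 34] [109 114 115]
side [38 39 33] [138 138 133]
row 215 (x~540) brightness cols 340-425 now/before
[82, 86, 112, 103, 62, 60, 59, 86, 72, 54, 82, 147, 147, 147, 148, 90, 93, 126, 95, 87, 106, 112, 112, 112, 112, 112, 112, 111, 108]
[92, 98, 124, 113, 108, 112, 109, 102, 101, 101, 101, 78, 48, 66, 47, 103, 119, 88, 84, 83, 83, 94, 97, 97, 97, 78, 139, 110, 108]
```

The cover has moved: the tab has gone from its old place, and the frame's edge is now near column 378. I'll carry on along the arc.

Request:
send_rows(moves=[[[0,0.015,-0.0045,0,0,0,-1],[0,0.0143,-0.0059,0,0,0,-1],[0,0.0137,-0.0073,0,0,0,-1],[0,0.0129,-0.0086,0,0,0,-1],[0,0.012,-0.0098,0,0,0,-1],[0,0.0109,-0.011,0,0,0,-1],[0,0.0098,-0.012,0,0,0,-1],[0,0.0085,-0.0129,0,0,0,-1],[0,0.0072,-0.0137,0,0,0,-1],[0,0.0085,-0.0144,0,0,0,-1]]])

```text
clock: 14.3
eef_pos: [589.9, 17.4, 218.1]
tcp_rot: [-3.137, 0.0, 1.564]
contact_force: [-0.0, -1.1, 1.0]
opening: -0.0
grasp_force: 0.6
```

Request:
send_rows(moves=[[[0,0.0071,-0.0149,0,0,0,-1],[0,0.0056,-0.0152,0,0,0,-1],[0,0.004,-0.0154,0,0,0,-1],[0,0.0025,-0.0155,0,0,0,-1],[0,0.0009,-0.0154,0,0,0,-1],[0,0,0,0,0,0,-1],[0,0,0,0,0,0,-1]]])

```text
clock: 15.0
eef_pos: [589.8, 37.2, 142.6]
tcp_rot: [-3.136, -0.0, 1.564]
contact_force: [0.9, -0.1, 0.2]
opening: -0.001
grasp_force: 0.0
```

Request:
send_rows(moves=[[[0,0,-0.006,0,0,0,-1],[0,-0.0005,-0.006,0,0,0,-1],[0,-0.0008,-0.006,0,0,0,-1],[0,-0.001,-0.006,0,0,0,-1],[0,-0.002,-0.006,0,0,0,-1],[0,-0.0025,-0.005,0,0,0,-1],[0,-0.0025,-0.005,0,0,0,-1],[0,0,0,0,0,0,-1]]])

```text
clock: 15.8
eef_pos: [589.6, 27.5, 102.2]
tcp_rot: [-3.136, 0.0, 1.564]
contact_force: [-0.8, 1.2, 0.1]
opening: 0.0
grasp_force: 0.0
```

Request:
send_rows(moves=[[[0,-0.001,-0.0025,0,0,0,-1],[0,-0.001,-0.0025,0,0,0,-1],[0,0,0,0,0,0,-1]]])

```text
clock: 16.1
eef_pos: [590.1, 25.7, 98.0]
tcp_rot: [-3.137, 0.0, 1.564]
contact_force: [0.4, 0.1, 0.3]
opening: -0.001
grasp_force: 0.0
```

Request:
send_rows(moves=[[[0,0,-0.002,0,0,0,-1],[0,0,-0.002,0,0,0,-1],[0,0,0,0,0,0,-1]]])

```text
clock: 16.4
eef_pos: [590.5, 25.7, 96.9]
tcp_rot: [-3.138, 0.0, 1.564]
contact_force: [-10.0, -1.0, 29.6]
opening: -0.005
grasp_force: 12.5
```

Request:
send_rows(moves=[[[0,0,-0.0015,0,0,0,-1],[0,0,-0.0015,0,0,0,-1],[0,0,0,0,0,0,-1]]])

```text
clock: 16.7
eef_pos: [590.8, 25.6, 96.4]
tcp_rot: [-3.139, 0.001, 1.564]
contact_force: [-18.3, -1.4, 56.8]
opening: -0.001
grasp_force: 23.8
```

The cover met its stop at the expected place (TCP z 97 against about 94 predicted) with the force rising sharply. I'll lift off, move over to the clamp handle and check the closed cover.

Request:
send_rows(moves=[[[0,0,0.01,0,0,0,-1],[0,0,0.04,0,0,0,-1],[0,0,0.045,0,0,0,-1],[0,0,0.045,0,0,0,-1],[0,0,0.04,0,0,0,-1],[0,-0.04,0.04,0,0,0,-1],[0,-0.04,0,0,0,0,-1],[0,-0.04,0,0,0,0,-1],[0,0,0,0,0,0,-1],[0,0,0,0,0,0,-1]]])

```text
clock: 17.7
eef_pos: [589.9, -90.1, 306.3]
tcp_rot: [-3.137, -0.0, 1.562]
contact_force: [-0.5, 0.5, 0.4]
opening: -0.002
grasp_force: 0.0
```

```bash
python3 - <<'E'
from h import *
np.set_printoptions(precision=1,suppress=True)
s=sense();print(s["clock"],s["eef_pos"],s["contact_force"])
W=cam("wrist");T=cam("top");S=cam("side")
for n,c in(("side4",S),("top4",T),("w9",W)): np.savez(n+".npz",i=c[0],K=c[1],R=c[2],t=c[3])
for n,c in(("top",T),("side",S)):
    for b in blobs(c[0],(0,0,0),(180,255,45),(280,130,400,260) if n=="top" else (270,150,400,260),20): print(n,cv2.minAreaRect(b))
P=np.array([590,19.3+2,69.1+4]);print("closed tab pred",proj(T,P),proj(S,P),proj(W,P))
cv2.imwrite("pics/w9.png",W[0][:,:,::-1])
E
```

```text
17.7 [589.9 -90.1 306.3] [-0.5  0.5  0.4]
top ((319.5, 223.5), (5.0, 5.0), 90.0)
top ((298.9764709472656, 222.80587768554688), (22.16529083251953, 7.286167621612549), 4.398705005645752)
top ((390.5, 192.0), (10.0, 15.0), 90.0)
top ((327.0, 196.5), (25.0, 6.0), 90.0)
side ((291.0000305175781, 179.49998474121094), (25.61444854736328, 5.375871658325195), 71.56504821777344)
side ((357.7698974609375, 157.04867553710938), (31.702293395996094, 42.52058410644531), 41.18592834472656)
closed tab pred [[328.7 196.8]] [[329.3 208.4]] [[325.5  84.2]]
```

View pics/w9.png

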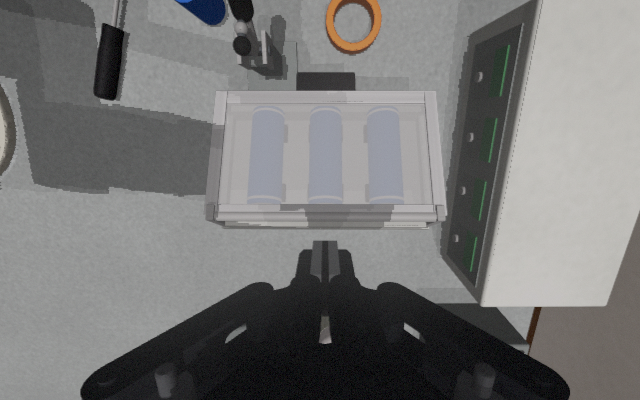

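The last view shows the cover lying closed over the three cells, with the tab at (326,81) against a prediction of (325.5,84). The clamp is still open. I'll press the handle next.

Request:
send_rows(moves=[[[-0.0184,0.036,0,0,0,0,-1],[-0.0184,0.036,0,0,0,0,-1],[-0.0184,0.036,0,0,0,0,-1],[-0.0184,0.037,0,0,0,0,-1],[0,0,-0.03,0,0,0,-1],[0,0,-0.03,0,0,0,-1],[0,0,-0.028,0,0,0,-1],[0,0,0,0,0,0,-1]]])

```text
clock: 18.65
eef_pos: [513.9, 56.4, 215.2]
tcp_rot: [-3.131, 0.001, 1.566]
contact_force: [-0.3, 0.0, 0.5]
opening: 0.001
grasp_force: 0.0
```

Request:
send_rows(moves=[[[0,0.007,-0.01,0,0,0,-1],[0,0.006,-0.008,0,0,0,-1],[0,0.0065,-0.004,0,0,0,-1],[0,0.0065,-0.004,0,0,0,-1],[0,0.0055,-0.005,0,0,0,-1],[0,0.0055,-0.005,0,0,0,-1],[0,0,0,0,0,0,-1]]])

```text
clock: 19.35
eef_pos: [517.1, 93.3, 182.7]
tcp_rot: [-3.138, -0.0, 1.565]
contact_force: [1.3, -1.1, 3.7]
opening: 0.003
grasp_force: 1.5
```

Request:
send_rows(moves=[[[0,0.0045,-0.007,0,0,0,-1],[0,0.0045,-0.007,0,0,0,-1],[0,0.004,-0.0065,0,0,0,-1],[0,0.004,-0.0065,0,0,0,-1],[0,0.0035,-0.007,0,0,0,-1],[0,0.0035,-0.007,0,0,0,-1],[0,0,0,0,0,0,-1]]])

```text
clock: 20.05
eef_pos: [515.8, 116.7, 140.2]
tcp_rot: [-3.135, 0.0, 1.564]
contact_force: [0.0, -0.2, 0.5]
opening: 0.002
grasp_force: 0.0
```

```bash
python3 - <<'E'
from h import *
s=sense();print(s["clock"],s["eef_pos"],s["contact_force"])
for n in("top","side"):
    c=cam(n)
    for b in blobs(c[0],(0,0,0),(180,255,45),(270,200,335,245) if n=="top" else (270,150,320,230),20): print(n,cv2.minAreaRect(b))
    print("grip pred th=55,30,10,5",proj(c,[[516.5,42+80*np.cos(a),105+80*np.sin(a)] for a in np.radians([55,30,10,5])]).round(0).tolist())
E
```

```text
20.05 [515.77679868 116.7491024  140.21181329] [ 0.04195674 -0.16051268  0.5365264 ]
top ((327.0, 204.5), (9.0, 6.0), 90.0)
grip pred th=55,30,10,5 [[302.0, 223.0], [293.0, 224.0], [290.0, 225.0], [289.0, 225.0]]
side ((284.0071716308594, 168.78839111328125), (35.59537887573242, 44.96963119506836), 20.376436233520508)
grip pred th=55,30,10,5 [[293.0, 180.0], [289.0, 181.0], [288.0, 185.0], [288.0, 186.0]]
```

Request:
send_rows(moves=[[[0,0,-0.003,0,0,0,-1],[0,0,-0.002,0,0,0,-1],[0,0,0,0,0,0,-1]]])

```text
clock: 20.45
eef_pos: [517.2, 116.6, 138.1]
tcp_rot: [-3.139, -0.0, 1.564]
contact_force: [-4.1, -0.7, 17.0]
opening: 0.002
grasp_force: 8.0
```

Request:
send_rows(moves=[[[0,0,0.03,0,0,0,-1],[0,0,0.045,0,0,0,-1],[0,0,0.045,0,0,0,-1],[0,0.04,0.02,0,0,0,-1],[0,0.045,0,0,0,0,-1],[0,0.045,0,0,0,0,-1],[0,0.045,0,0,0,0,-1],[0,0.045,0,0,0,0,-1],[0,0,0,0,0,0,-1],[0,0,0,0,0,0,-1]]])

```text
clock: 21.45
eef_pos: [516.2, 337.1, 276.1]
tcp_rot: [-3.137, 0.001, 1.566]
contact_force: [-0.5, -0.7, 0.5]
opening: -0.002
grasp_force: 0.0
```

```bash
python3 - <<'E'
from h import *
np.set_printoptions(precision=1,suppress=True)
s=sense();print(s["clock"],s["eef_pos"],s["contact_force"])
C={};B={}
for n in("top","side"):
    c=C[n]=cam(n);B[n]=[]
    for b in blobs(c[0],(0,0,0),(180,255,45),(270,180,335,245) if n=="top" else (260,150,360,230),20): r=cv2.minAreaRect(b);B[n].append(r[0]);print(n,r)
for p in B["top"]:
    for q in B["side"]: print(np.array(p),np.array(q),*tri(C["top"],p,C["side"],q))
for b in blobs(C["top"][0],(100,110,30),(125,255,255),(190,150,330,270)): print("blue",cv2.minAreaRect(b)[0])
E
```

```text
21.45 [516.2 337.1 276.1] [-0.5 -0.7  0.5]
top ((286.5, 224.0), (6.0, 29.0), 90.0)
top ((327.0, 196.5), (25.0, 6.0), 90.0)
side ((285.9615173339844, 185.6923065185547), (21.0786075592041, 5.824352264404297), 56.3099365234375)
[286.5 224. ] [286.  185.7] [517.3 130.1 106.8] 3.444282436435454
[327.  196.5] [286.  185.7] [527.8  42.1 204.5] 97.47772685082005
blue (289.5, 256.0)
blue (231.57693481445312, 225.11538696289062)
```

The handle stays down: its grip is at z of about 107, where clamped should give about 112. The cover tab hasn't moved from its closed position, the stood cell and the short cell are where they were, and the arm is clear.

```bash
python3 -c "
from rig import sign_off
print(sign_off())"
```

```text
the job is handed in; nothing more can be done
None
```

The long cell lies released in the empty channel, the cover is closed and the clamp is snapped down and holding; the job is handed in after about 21.6 s of robot time, with no verdict returned. The force peaked at 57 N when the shut fingertips met the cover's closed stop.

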